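# Find the lid that binds on a finds case

## Robot

A 6-joint arm with a two-finger parallel gripper is mounted at the origin on the work surface; the furniture and walls round the work are solid. World frame = base frame: x ahead of the robot, y to its left, z up, the work surface at z = 0. Lengths are in m, angles in rad, forces in N, time in s.
With the tool pointing down it reaches from about 0.25 to 0.725 m from the base axis. Payload 9.7 kg.
Tool frame: the origin (TCP) lies at the very end of the fingers, on their centre line; the grasp point (between the pads) lies hold_point_z behind it (hold_point_z is the distance from the TCP to the grasp point, in m); z points along the fingers, y is the direction in which the jaws open and shut (so a half turn about z gives the same grasp; the last joint's range is limited). The gripper opens to 85 mm and grips with 20 to 120 N. Pads are 22 mm wide; open, the fingers measure 114 mm over their backs; the gripper's body (76 mm by 85 mm) begins 54 mm behind the grasp point. The pads swing forward as they close: fully open they stand 13 mm farther back than shut.
Start: joints at [1.187, 0.087, 0.176, 1.66, 0, 1.571], TCP at [0.206, 0.51, 0.231] pointing down, gripper open.
Joint ranges: [-3.13, 3.13], [-0.85, 1.81], [-1.15, 1.24], [-2.2, 2.28], [-1.44, 1.52], [-3.14, 3.14]. Speed limits (rad/s): [2.22, 2.22, 2.57, 3.14, 3.14, 3.14].

## Interface

Orientations are given as a rotation vector (axis times angle).
In Python, from cell import observe, capture, camera_params, hand_in, regions_of, landmark_of, hold_point_z gives the robot as it stands. The module is installed in compiled form; this text tells all that it offers.
- The arm moves only by the shell command python3 -m creep 'ROWS' [OPENING] [FORCE]. ROWS is a JSON object of lists of equal length, an entry for each row: "linear": the shift along the tool's x, y, z in units of 0.04 m (1.0 is 0.04 m), a list of three; "rotation": the turn, a rotation vector about the tool's x, y, z in units of 0.1 rad (1.0 is 0.1 rad), a list of three. A call has 1 to 5 rows; each row shifts and turns the commanded pose from where the row before left it, along the tool's axes as they then stand; what a row does not reach is not made up. A row lasts 1/10 s, in which the tool goes at most 50 mm and 8.59 degrees, less where a joint would pass 70% of its speed; a pose out of reach is approached as far as the arm can. A call with a number of a shift or a turn outside -1 to 1 is refused whole. A call with a gripper value outside its range is refused whole. OPENING is the closure, from -1 (fully open) to 1 (shut), so that 0 is half open, set as the call begins (- or left out, the last holds). The fingers move at their own pace and stop on an object; FORCE is the grip in N (left out, the last holds). Time passes only in rows, so rows that do not move let the fingers close. It gives the time, the measured TCP pose, the force and the opening at its end, in the units of the state.
- observe(): the state, without advancing time (a new reading comes with each control period).
- capture(name): name is "side" or "top"; returns the picture (420x560x3 uint8, red, green, blue); there is no depth.
- camera_params(name): a dict with "fx", "fy", "cx", "cy" (pixels), "camera_from_world" (4x4, takes a point from world to camera coordinates). Camera axes: x right, y down, z forward; pixel columns grow to the right and rows downward; lengths in m; the calibration is good to about 2 mm. A picture is of the moment at which its call begins. camera_params takes no time and is no camera call.
- hand_in(): hands the job in, once; it reports no verdict.
Trained networks look in the newest picture that a camera, given by its name, has taken for a name from the list of things; names that differ only in an ending like _2 or _b are one class to them, and where a whole thing is asked for, a point or a joint stands for the part that bears it (a point fixed in the world has none). Each returns a list of dicts, best first, with "confidence" (0 to 1); they miss things now and then, are a little off and sometimes report something else, mostly with a low value. They report only what shows in the picture. A call takes as long as a camera call.
- regions_of(query, camera): "pixels" (420x560 bool, what is visible of it) and "xy" ([column, row] in pixels, amid what is visible of it).
- landmark_of(query, camera): "xy" ([column, row] in pixels: a listed point, or the origin of a listed thing).
The state is a dict: "time": time; "joints": joint angles; "joint_vel": joint speeds; "effort": joint torques, N m; "ee_pos": TCP position; "ee_rot": TCP orientation; "contact_force": force on the tool from outside, world axes, zero at the start; "wrist_torque": the same for the moment, N m; "width": finger opening in m.
Only numpy, scipy, OpenCV 4.12 (cv2) and the standard library are available. Lean on these libraries where they do the work, as an engineer would, in place of code of your own. Each camera call takes 0.05 s, during which the arm holds its last target.

## Task

One of the three lids on the finds case binds before it is down. Working from the left lid to the middle to the right, swing each one down to feel how it runs: leave the two that go fully down shut, and swing the one that binds back up until it is fully back and leave it there. Press gently, never force a lid that has stopped, and leave the other things on the table alone.

Things in the scene. Friction and masses are not known exactly. Their poses are not given: they have to be found in the camera images.
- case: wooden finds case fixed to the table: three compartments in a row, each under a hinged lid; 169 x 276 mm, 50 mm high, 62 mm over the closed hinge housing at the back. Origin on the table top; x points from the lids' free edges to the hinges (away from the robot), y to its left, z up. Front face at x = -0.080, back at 0.089. Hinge line along y at x = 0.037, z = 0.054; lid centres at y = 0.088, 0, -0.088.
- hinge_left (a joint): the left lid: plywood, 78 mm wide, 6 mm thick. 0 = shut, level on the case; 1.57 = upright; 1.9 = fully back, at its stop. Starts standing at 1.25 to 1.6. Friction holds it at any angle: 1.5 to 3.5 N at the free edge move a lid. One of the three, another each time, is jammed inside the housing, out of sight: it comes down only to about 0.8 and there stops hard; force will not free it.
- lid_left: the same left lid, with its origin on the hinge line at the lid's middle. When shut its axes are the case's, and they turn with the lid: -x points along the lid to its free edge 120 mm from the hinge line, with a steel tab 30 mm wide that sticks out 10 mm farther at the middle; +z is its upper face, at z = 0.004 (underside -0.002), which looks up when shut and away from the robot when standing.
- hinge_middle (a joint): the middle lid: plywood, 78 mm wide, 6 mm thick. 0 = shut, level on the case; 1.57 = upright; 1.9 = fully back, at its stop. Starts standing at 1.25 to 1.6. Friction holds it at any angle: 1.5 to 3.5 N at the free edge move a lid. One of the three, another each time, is jammed inside the housing, out of sight: it comes down only to about 0.8 and there stops hard; force will not free it.
- lid_middle: the same middle lid, with its origin on the hinge line at the lid's middle. When shut its axes are the case's, and they turn with the lid: -x points along the lid to its free edge 120 mm from the hinge line, with a steel tab 30 mm wide that sticks out 10 mm farther at the middle; +z is its upper face, at z = 0.004 (underside -0.002), which looks up when shut and away from the robot when standing.
- hinge_right (a joint): the right lid: plywood, 78 mm wide, 6 mm thick. 0 = shut, level on the case; 1.57 = upright; 1.9 = fully back, at its stop. Starts standing at 1.25 to 1.6. Friction holds it at any angle: 1.5 to 3.5 N at the free edge move a lid. One of the three, another each time, is jammed inside the housing, out of sight: it comes down only to about 0.8 and there stops hard; force will not free it.
- lid_right: the same right lid, with its origin on the hinge line at the lid's middle. When shut its axes are the case's, and they turn with the lid: -x points along the lid to its free edge 120 mm from the hinge line, with a steel tab 30 mm wide that sticks out 10 mm farther at the middle; +z is its upper face, at z = 0.004 (underside -0.002), which looks up when shut and away from the robot when standing.
- pebble: bystander: smooth grey grinding stone, 55 x 89 x 40 mm; origin under its centre
- loose_sherd: bystander: brown potsherd, 49 x 104 x 11 mm, on the table; origin under its centre

How it is judged:
On the way, in this order (a step that is already met when the one before it is completed fails the run):
1. the left lid has been swung down as far as where a jammed lid stops (below 1.0 rad) (value of joint hinge_left below 1 rad), for 0.1 s.
2. the middle lid has been swung down as far as where a jammed lid stops (below 1.0 rad) (value of joint hinge_middle below 1 rad), for 0.1 s.
3. the right lid has been swung down as far as where a jammed lid stops (below 1.0 rad) (value of joint hinge_right below 1 rad), for 0.1 s.
At the end, for the whole second after the job is handed in: two lids are shut (within 0.1 rad; the jammed lid cannot get there) and the third, the jammed one, stands fully back at rest (beyond 1.75 of 1.9 rad) (((value of joint hinge_left above 1.75 rad and value of joint each of hinge_middle, hinge_right below 0.1 rad and not (velocity of joint hinge_left above 0.05 rad/s)) or (value of joint hinge_middle above 1.75 rad and value of joint each of hinge_left, hinge_right below 0.1 rad and not (velocity of joint hinge_middle above 0.05 rad/s)) or (value of joint hinge_right above 1.75 rad and value of joint each of hinge_left, hinge_middle below 0.1 rad and not (velocity of joint hinge_right above 0.05 rad/s)))); the robot touches nothing.
It fails at once if a lid is forced: pressed with more than 40 N between the ends of its swing (0.3 to 1.7 rad) ((value of joint hinge_left between 0.3 and 1.7 rad and contact force between any of the fingers, the arm and lid_left above 40 N) or (value of joint hinge_middle between 0.3 and 1.7 rad and contact force between any of the fingers, the arm and lid_middle above 40 N) or (value of joint hinge_right between 0.3 and 1.7 rad and contact force between any of the fingers, the arm and lid_right above 40 N)).
It fails at once if the grinding stone is pushed away (more than 20 mm) (distance of pebble from where it was at the start of the episode above 0.02 m).
It fails at once if the potsherd on the table is pushed away (more than 20 mm) (distance of loose_sherd from where it was at the start of the episode above 0.02 m).
It also fails if it takes over 72 s, if anything falls off the work surface, if the arm or the gripper's body presses on something with over 40 N, if the wrist force passes 120 N, or if a joint passes its speed limit or range.

## Working session

There is one attempt and no reset: what is moved stays moved. The work goes in short steps, Python scripts to look and compute and a shell command to move; the robot and the scene stay as the last step left them, time stands still between calls to the robot, and variables do not carry over. Pictures are saved under pics/ and viewed, and the job is handed in when it is done.

```bash
mkdir -p pics
python3 - <<'E'
from cell import *
import cv2,numpy as np
print({k:np.round(v,3) for k,v in observe().items()}, hold_point_z)
for n in("side","top"):
    im=capture(n); cv2.imwrite(f"pics/{n}0.png",im[:,:,::-1])
    p=camera_params(n); print(n,p["fx"],p["fy"],p["cx"],p["cy"]); print(np.round(p["camera_from_world"],3))
    for q in("case","lid_left","lid_middle","lid_right","pebble","loose_sherd"):
        for f in(landmark_of,regions_of):
            print(q,f.__name__,[(np.round(r["xy"],1),round(float(r["confidence"]),2)) for r in f(q,n)[:4]])
E
```

```text
{'time': np.float64(0.0), 'joints': array([ 1.187,  0.087,  0.175,  1.66 , -0.   ,  1.571]), 'joint_vel': array([ 0.   ,  0.   ,  0.   ,  0.001,  0.001, -0.001]), 'effort': array([-2.000e-03, -5.204e+01,  4.648e+01,  1.700e-02, -0.000e+00,
       -0.000e+00]), 'ee_pos': array([0.206, 0.51 , 0.231]), 'ee_rot': array([-5.990e-01, -3.084e+00,  2.000e-03]), 'contact_force': array([0.743, 0.746, 1.647]), 'wrist_torque': array([-0.044,  0.003,  0.048]), 'width': np.float64(0.085)} 0.0187
side 500.7550224436036 500.7550224436036 277.0350931854475 207.9463293989646
[[ 0.972 -0.237  0.008 -0.45 ]
 [-0.2   -0.839 -0.506  0.172]
 [ 0.127  0.49  -0.863  1.077]
 [ 0.     0.     0.     1.   ]]
case call [(array([309.4, 229.2]), 0.96)]
case call [(array([315.8, 224.9]), 0.66)]
lid_left call [(array([315.3, 182.5]), 0.51)]
lid_left call [(array([309. , 171.5]), 0.68)]
lid_middle call [(array([326. , 212.6]), 0.63)]
lid_middle call [(array([324.8, 201.8]), 0.73)]
lid_right call [(array([337.7, 244. ]), 0.61), (array([310.7, 229.9]), 0.29)]
lid_right call [(array([337.2, 237.4]), 0.72)]
pebble call [(
[... 258 characters left out ...]
08 -1.    -0.012  0.06 ]
 [-0.983 -0.005 -0.186  0.496]
 [ 0.186  0.013 -0.982  0.904]
 [ 0.     0.     0.     1.   ]]
case call [(array([297.3, 194.6]), 0.97)]
case call [(array([299.8, 188.4]), 0.89)]
lid_left call [(array([255.4, 175.7]), 0.88)]
lid_left call [(array([253. , 177.1]), 0.53)]
lid_middle call [(array([297.2, 173.9]), 0.9)]
lid_middle call [(array([297.4, 171.2]), 0.94)]
lid_right call [(array([339.5, 173.1]), 0.71)]
lid_right call [(array([341. , 171.2]), 0.87), (array([225.1, 285.9]), 0.32)]
pebble call [(array([191.3, 198.8]), 0.71)]
pebble call [(array([188.8, 198.1]), 0.66)]
loose_sherd call [(array([224.9, 285.3]), 0.78)]
loose_sherd call [(array([222.2, 287.9]), 0.66)]
```

View pics/side0.png

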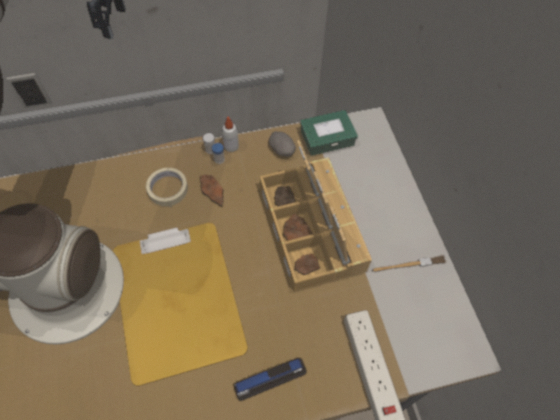

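View pics/top0.png

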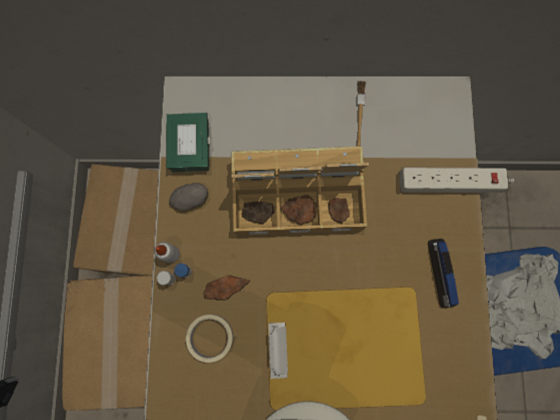

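The side view shows the case around (310,228) with three standing lids at x≈310–345. The pebble is at (282,143) and the sherd at (212,188). In the top view the case spans columns 232–367 and rows 148–235, the pebble is at (189,198) and the sherd at (225,287). The arm is outside both views.

```bash
cat > h.py <<'E'
import numpy as np
from cell import *
from scipy.optimize import least_squares
from scipy.spatial.transform import Rotation as R
import cv2
def P(n):
    p=camera_params(n);return p
def proj(n,X):
    p=P(n);X=np.atleast_2d(X);c=(p["camera_from_world"]@np.c_[X,np.ones(len(X))].T).T
    return np.c_[p["fx"]*c[:,0]/c[:,2]+p["cx"],p["fy"]*c[:,1]/c[:,2]+p["cy"]]
def onplane(n,uv,z):
    p=P(n);T=np.linalg.inv(p["camera_from_world"]);d=T[:3,:3]@[(uv[0]-p["cx"])/p["fx"],(uv[1]-p["cy"])/p["fy"],1];o=T[:3,3]
    return o+d*(z-o[2])/d[2]
def c2w(pose,X):
    x,y,a=pose;X=np.atleast_2d(X);c,s=np.cos(a),np.sin(a)
    return np.c_[x+c*X[:,0]-s*X[:,1],y+s*X[:,0]+c*X[:,1],X[:,2]]
def lid(yc,q,X): # lid local -> case
    X=np.atleast_2d(X);c,s=np.cos(q),np.sin(q)
    # -x rotates up to +z: (-1,0,0)->(-c,0,s); z->(s,0,c)
    return np.c_[0.037+c*X[:,0]+s*X[:,2],yc+X[:,1],0.054-s*X[:,0]+c*X[:,2]]
E
python3 - <<'E'
from h import *
obs=[("side",(0,0,0),(309.4,229.2)),("top",(0,0,0),(297.3,194.6))]
for n,L in(("side",[(315.3,182.5),(326,212.6),(337.7,244)]),("top",[(255.4,175.7),(297.2,173.9),(339.5,173.1)])):
    for y,uv in zip((.088,0,-.088),L): obs.append((n,(0.037,y,0.054),uv))
for n,X,uv in obs: print(n,X,np.round(onplane(n,uv,X[2]),3))
f=lambda v:np.concatenate([proj(n,c2w(v,[X]))[0]-uv for n,X,uv in obs])
r=least_squares(f,[0.5,0,0],loss="soft_l1");print(r.x,np.round(f(r.x),1))
np.save("pose.npy",r.x)
for n,uv in(("side",(284.1,145.6)),("top",(191.3,198.8)),("side",(214.3,191.3)),("top",(224.9,285.3))):print(np.round(onplane(n,uv,0),3))
for n,(x0,y0,x1,y1) in(("side",(240,130,390,300)),("top",(215,130,385,250))):
    im=cv2.imread(f"pics/{n}0.png");s=4
    im=im[y0:y1,x0:x1];im=cv2.resize(im,None,fx=s,fy=s,interpolation=cv2.INTER_CUBIC)
    cs=[(x,y,z) for z in(0,.05) for x,y in((-.08,-.138),(-.08,.138),(.089,.138),(.089,-.138))]
    for u in proj(n,c2w(r.x,cs)):cv2.circle(im,tuple(int(t) for t in (u-[x0,y0])*s),4,(0,255,0),1)
    for y in(.088,0,-.088):
        for q,c in((1.25,(255,0,0)),(1.6,(0,0,255))):
            for u in proj(n,c2w(r.x,lid(y,q,[(-.12,-.039,0),(-.12,.039,0),(-.13,0,0)]))):cv2.circle(im,tuple(int(t) for t in (u-[x0,y0])*s),3,c,1)
    cv2.imwrite(f"pics/{n}0z.png",im)
E
```

```text
side (0, 0, 0) [0.544 0.016 0.   ]
top (0, 0, 0) [0.55 0.02 0.  ]
side (0.037, 0.088, 0.054) [0.579 0.104 0.054]
side (0.037, 0, 0.054) [0.58  0.021 0.054]
side (0.037, -0.088, 0.054) [ 0.582 -0.059  0.054]
top (0.037, 0.088, 0.054) [0.578 0.109 0.054]
top (0.037, 0, 0.054) [0.582 0.021 0.054]
top (0.037, -0.088, 0.054) [ 0.584 -0.067  0.054]
[0.54454513 0.01979801 0.02920062] [-0.2 -1.3 -0.1  2.5 -0.6 -1.8  0.7  0.   1.8  3.1  0.3 -0.5  0.3  0.3
 -0.2  0.1]
[0.546 0.263 0.   ]
[0.54  0.254 0.   ]
[0.349 0.169 0.   ]
[0.351 0.174 0.   ]
```

View pics/side0z.png

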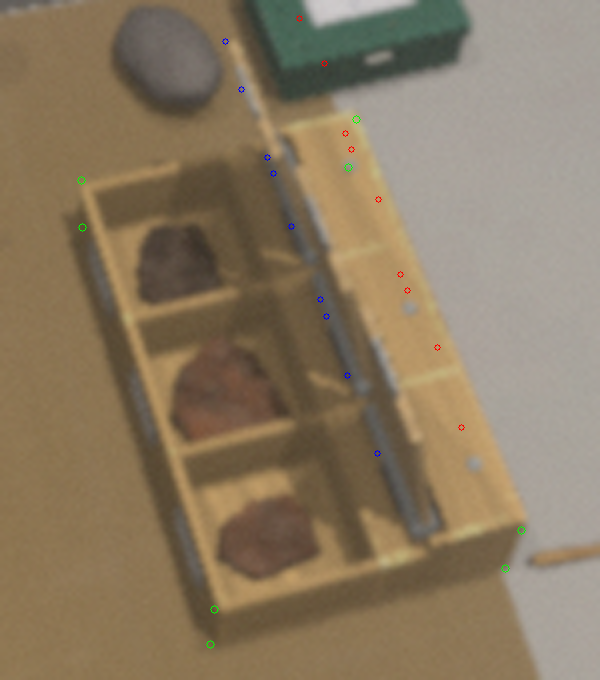

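View pics/top0z.png

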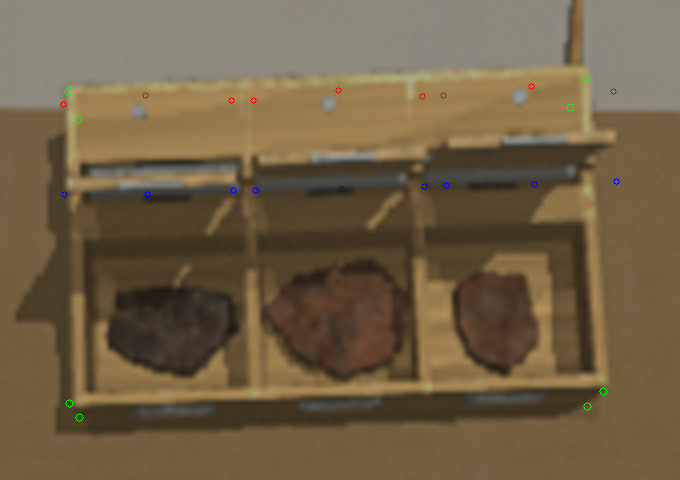

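Run:
```python
from h import *
obs=[("side",(0,0,0),(309.4,229.2)),("top",(0,0,0),(297.3,194.6))]
for n,L in(("side",[(315.3,182.5),(326,212.6),(337.7,244)]),("top",[(255.4,175.7),(297.2,173.9),(339.5,173.1)])):
    for y,uv in zip((.088,0,-.088),L): obs.append((n,(0.037,y,0.054),uv))
F=(-.08,.138,.05),(-.08,-.138,.05),(.089,.138,.062),(.089,-.138,.062)
for X,uv in zip(F,((82,188),(214,610),(352,114),(523,525))): obs.append(("side",X,(240+uv[0]/4,130+uv[1]/4)))
for X,uv in zip(F,((78,400),(605,380),(69,90),(585,71))): obs.append(("top",X,(215+uv[0]/4,130+uv[1]/4)))
f=lambda v:np.concatenate([proj(n,c2w(v,[X]))[0]-uv for n,X,uv in obs])
r=least_squares(f,[0.5,0,0],loss="soft_l1");print(r.x,np.round(f(r.x).reshape(-1,2),1).tolist())
np.save("pose.npy",r.x)
# lid tops in top image, free edge corners (visible upper-left/right)
for nm,y,E in(("L",.088,((70,182),(238,182))),("M",0,((255,160),(428,153))),("R",-.088,((447,143),(614,135)))):
    g=lambda q:np.concatenate([proj("top",c2w(r.x,lid(y,q[0],[X])))[0]-(215+u[0]/4,130+u[1]/4) for X,u in zip(((-.12,.039,.001),(-.12,-.039,.001)),E)])
    s=least_squares(g,[1.4]);print(nm,s.x,np.round(s.fun,1), c2w(r.x,lid(y,s.x[0],[(-.12,0,.004),(-.13,0,.004)])).round(3).tolist())
print(c2w(r.x,[(.037,y,.054) for y in(.088,0,-.088)]).round(4))
```

```text
[0.54422884 0.01898828 0.03574799] [[-0.2, -1.0], [0.2, 2.7], [-0.9, -1.5], [0.6, 0.2], [2.0, 3.3], [0.5, -0.1], [0.5, 0.5], [0.1, 0.0], [-0.6, -1.2], [0.5, 0.4], [1.1, -1.4], [0.8, -0.9], [-1.5, 1.6], [0.4, 2.6], [-0.7, -1.0], [1.2, -0.2]]
L [1.29028295] [-1.   0.7 -0.7 -0.6] [[0.549, 0.107, 0.17], [0.546, 0.107, 0.18]]
M [1.36616256] [ 0.3 -0.2 -0.6  0.2] [[0.561, 0.02, 0.172], [0.559, 0.02, 0.182]]
R [1.41136233] [ 0.  -0.4  0.7  0.3] [[0.569, -0.068, 0.173], [0.568, -0.068, 0.183]]
[[ 0.5781  0.1083  0.054 ]
 [ 0.5812  0.0203  0.054 ]
 [ 0.5844 -0.0676  0.054 ]]
```

```bash
python3 -m creep '{"linear":[[0,0,-0.75],[-1,0.05,0],[-1,0.05,0],[-1,0.05,0],[-1,0.05,0]],"rotation":[[0,0,0],[0,0,0.77],[0,0,0.77],[0,0,0.77],[0,0,0.77]]}' 1 20
```

```text
time: 1.8
ee_pos: [0.351, 0.44, 0.2611]
ee_rot: [-1.069, -2.954, 0.0]
contact_force: [0.1, 0.5, 0.0]
width: 0.0126
```

```bash
cat > st.py <<'E'
from h import *
import sys
# usage: st.py yc [target case x, z]  -> state in case frame of lid
pose=np.load("pose.npy");s=observe();p=s["ee_pos"];Rm=R.from_rotvec(s["ee_rot"]).as_matrix()
c,sn=np.cos(pose[2]),np.sin(pose[2]);d=p[:2]-pose[:2]
cx,cy=c*d[0]+sn*d[1],-sn*d[0]+c*d[1]
print("t",round(s["time"],2),"case",np.round([cx,cy,p[2]],4),"F",np.round(s["contact_force"],1),"w",round(float(s["width"]),3),"toolyaw",round(float(np.arctan2(Rm[1,1],Rm[0,1])-pose[2]),4),"zdown",np.round(Rm[:,2],3), "world",np.round(p,3))
if len(sys.argv)>3:
    t=np.array([float(a) for a in sys.argv[1:4]])
    w=c2w(pose,[t])[0]-p; print("units tool",np.round(Rm.T@w/0.04,2), "rot units",np.round(R.from_matrix(Rm.T@np.c_[[-sn,c,0],[c,sn,0],[0,0,-1]]).as_rotvec()/0.1,2))
E
python3 st.py 0.05 0.088 0.26
```

```text
t 1.8 case [-0.1781  0.4277  0.2611] F [0.1 0.5 0. ] w 0.013 toolyaw 0.8405 zdown [-0.  0. -1.] world [0.351 0.44  0.261]
units tool [-9.91 -2.52  0.03] rot units [-0.  -0.   8.4]
```

```bash
python3 -m creep '{"linear":[[-1,0.05,0],[-1,0.05,0],[-1,0.05,0],[-1,0.05,0],[-1,0.05,0]],"rotation":[[0,0,0.8],[0,0,0.8],[0,0,0.8],[0,0,0.8],[0,0,0.8]]}' 1 20; python3 -m creep '{"linear":[[-1,0.1,0],[-1,0.1,0],[-1,0.1,0],[-1,0.1,0],[-0.5,0.1,0]],"rotation":[[0,0,0.8],[0,0,0.8],[0,0,0.8],[0,0,0.8],[0,0,0.8]]}'; python3 st.py 0.05 0.088 0.26
```

```text
time: 2.3
ee_pos: [0.4891, 0.2964, 0.2611]
ee_rot: [-1.635, -2.682, 0.0]
contact_force: [0.3, 0.1, 0.6]
width: -0.0001
time: 2.8
ee_pos: [0.5668, 0.1322, 0.2612]
ee_rot: [2.138, 2.301, -0.001]
contact_force: [0.4, 0.6, -0.5]
width: -0.0003
t 2.8 case [0.0267 0.1123 0.2612] F [ 0.4  0.6 -0.5] w -0.0 toolyaw 0.0379 zdown [-0. -0. -1.] world [0.567 0.132 0.261]
units tool [-0.63  0.56  0.03] rot units [-0.    0.    0.38]
```

```bash
python3 -m creep '{"linear":[[-0.6,0.6,0],[0,0,0],[0,0,0.8],[0,0,0.9],[0,0,0.7]],"rotation":[[0,0,0.38],[0,0,0],[0,0,0],[0,0,0],[0,0,0]]}'; python3 st.py 0.05 0.088 0.16
python3 - <<'E'
from h import *
for n,(x0,y0,x1,y1) in(("side",(240,80,400,200)),("top",(200,90,360,210))):
    cv2.imwrite(f"pics/{n}1.png",cv2.resize(capture(n)[y0:y1,x0:x1,::-1],None,fx=4,fy=4,interpolation=cv2.INTER_CUBIC))
E
```

```text
time: 3.3
ee_pos: [0.5913, 0.1131, 0.1633]
ee_rot: [-2.174, -2.266, 0.001]
contact_force: [-1.1, 0.5, -0.3]
width: 0.0002
t 3.3 case [0.0504 0.0924 0.1633] F [-1.1  0.5 -0.3] w 0.0 toolyaw 0.0057 zdown [-0.001 -0.    -1.   ] world [0.591 0.113 0.163]
units tool [-0.11 -0.01  0.08] rot units [-0.01  0.    0.06]
```

View pics/side1.png

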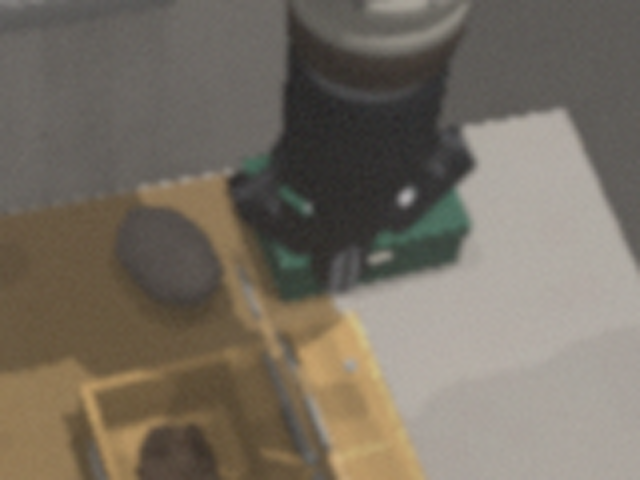

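View pics/top1.png

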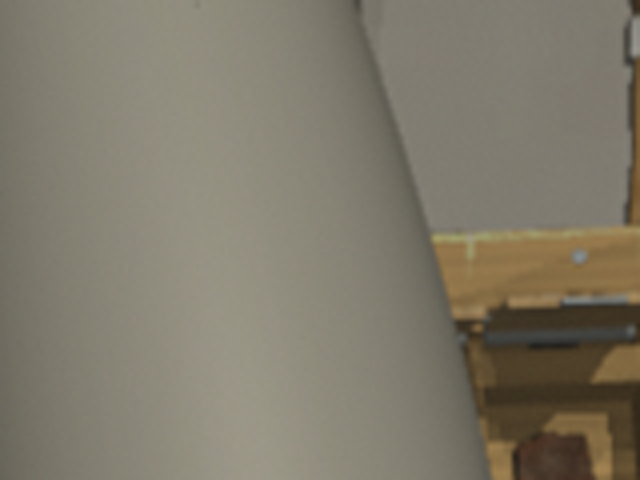

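```bash
python3 - <<'E'
import numpy as np
r=.108;prev=None
for q in np.r_[1.29,np.arange(1.2,-0.01,-.1)]:
    t=np.array([.037-r*np.cos(q)+.004*np.sin(q)+.0145,.054+r*np.sin(q)+.004*np.cos(q)])
    print(round(q,2),t.round(4),None if prev is None else np.round([(t-prev)[0]/.04,-(t-prev)[1]/.04],2));prev=t
E
python3 -m creep '{"linear":[[-0.1,-0.2,0.1],[0,-0.2,0.05],[0,-0.2,0],[0,-0.1,0]],"rotation":[[0,0,0],[0,0,0],[0,0,0],[0,0,0]]}'; python3 st.py
```

```text
1.29 [0.0254 0.1589] None
1.2 [0.0161 0.1561] [-0.23  0.07]
1.1 [0.0061 0.1521] [-0.25  0.1 ]
1.0 [-0.0035  0.147 ] [-0.24  0.13]
0.9 [-0.0125  0.1411] [-0.23  0.15]
0.8 [-0.0209  0.1343] [-0.21  0.17]
0.7 [-0.0285  0.1266] [-0.19  0.19]
0.6 [-0.0354  0.1183] [-0.17  0.21]
0.5 [-0.0414  0.1093] [-0.15  0.22]
0.4 [-0.0464  0.0997] [-0.13  0.24]
0.3 [-0.0505  0.0897] [-0.1   0.25]
0.2 [-0.0536  0.0794] [-0.08  0.26]
0.1 [-0.0556  0.0688] [-0.05  0.27]
-0.0 [-0.0565  0.058 ] [-0.02  0.27]
time: 3.8
ee_pos: [0.5637, 0.108, 0.1606]
ee_rot: [2.175, 2.266, 0.002]
contact_force: [0.4, 0.4, -0.1]
width: 0.0002
t 3.8 case [0.0226 0.0883 0.1606] F [ 0.4  0.4 -0.1] w 0.0 toolyaw 0.0055 zdown [ 0.001  0.    -1.   ] world [0.564 0.108 0.161]
```

```bash
python3 -m creep '{"linear":[[0,-0.12,0.05],[0,-0.12,0.05],[0,-0.12,0.05],[0,-0.12,0.05]],"rotation":[[0,0,0],[0,0,0],[0,0,0],[0,0,0]]}'; python3 st.py -0.0035 0.088 0.147
```

```text
time: 4.2
ee_pos: [0.5447, 0.107, 0.1513]
ee_rot: [2.175, 2.266, 0.0]
contact_force: [0.3, 0.4, 2.4]
width: 0.0001
t 4.2 case [0.0036 0.088  0.1513] F [0.3 0.4 2.4] w 0.0 toolyaw 0.0053 zdown [ 0.  0. -1.] world [0.545 0.107 0.151]
units tool [ 0.   -0.18  0.11] rot units [ 0.   -0.    0.05]
```

```bash
python3 -m creep '{"linear":[[0,-0.12,0.06],[0,-0.12,0.07],[0,-0.12,0.07]],"rotation":[[0,0,0],[0,0,0],[0,0,0]]}'; python3 st.py -0.0125 0.088 0.1411
python3 - <<'E'
from h import *
n="side";x0,y0,x1,y1=(240,80,400,200)
cv2.imwrite(f"pics/{n}2.png",cv2.resize(capture(n)[y0:y1,x0:x1,::-1],None,fx=4,fy=4,interpolation=cv2.INTER_CUBIC))
E
```

```text
time: 4.5
ee_pos: [0.5301, 0.1064, 0.143]
ee_rot: [-2.175, -2.266, 0.0]
contact_force: [1.0, -0.7, 1.5]
width: -0.0
t 4.5 case [-0.011   0.0878  0.143 ] F [ 1.  -0.7  1.5] w -0.0 toolyaw 0.0052 zdown [-0. -0. -1.] world [0.53  0.106 0.143]
units tool [ 0.   -0.04  0.05] rot units [-0.    0.    0.05]
```

View pics/side2.png

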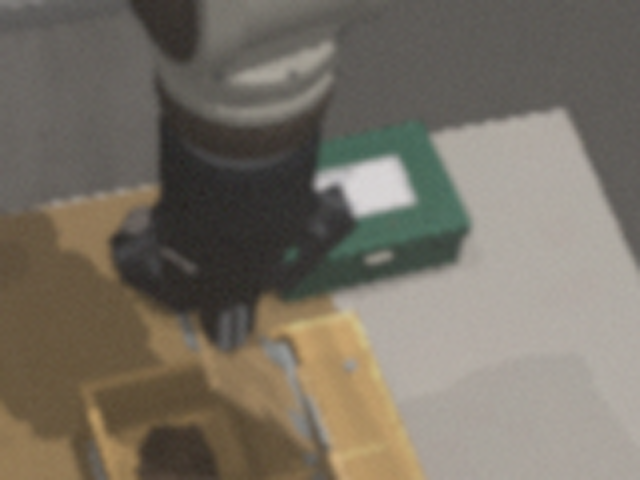

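The side crop shows the left lid tilting down at (240,365), with the fingertips on its upper face at (232,340). Next I take it slowly through the 0.8 zone.

```bash
python3 -m creep '{"linear":[[0,-0.11,0.08],[0,-0.1,0.08]],"rotation":[[0,0,0],[0,0,0]]}'; python3 -m creep '{"linear":[[0,-0.1,0.08],[0,-0.06,0.06]],"rotation":[[0,0,0],[0,0,0]]}'; python3 st.py -0.0285 0.088 0.1266
```

```text
time: 4.75
ee_pos: [0.5219, 0.106, 0.1367]
ee_rot: [-2.175, -2.266, 0.0]
contact_force: [1.2, -0.8, 1.9]
width: -0.0001
time: 4.95
ee_pos: [0.5153, 0.1057, 0.1309]
ee_rot: [-2.175, -2.266, 0.0]
contact_force: [1.0, 0.6, 2.0]
width: 0.0001
t 4.95 case [-0.0258  0.0877  0.1309] F [1.  0.6 2. ] w 0.0 toolyaw 0.0052 zdown [-0. -0. -1.] world [0.515 0.106 0.131]
units tool [ 0.01 -0.07  0.11] rot units [-0.    0.    0.05]
```

```bash
python3 -m creep '{"linear":[[0,-0.07,0.08],[0,-0.05,0.05]],"rotation":[[0,0,0],[0,0,0]]}'; python3 -m creep '{"linear":[[0,-0.07,0.08],[0,-0.05,0.05]],"rotation":[[0,0,0],[0,0,0]]}';python3 -m creep '{"linear":[[0,-0.07,0.09],[0,-0.05,0.06]],"rotation":[[0,0,0],[0,0,0]]}'; python3 st.py -0.0414 0.088 0.1093
```

```text
time: 5.15
ee_pos: [0.5106, 0.1056, 0.1257]
ee_rot: [-2.175, -2.266, 0.0]
contact_force: [1.2, 0.1, 2.4]
width: 0.0001
time: 5.35
ee_pos: [0.5059, 0.1054, 0.1205]
ee_rot: [-2.175, -2.266, 0.0]
contact_force: [1.1, -0.3, 1.8]
width: -0.0004
time: 5.55
ee_pos: [0.5011, 0.1052, 0.1145]
ee_rot: [-2.175, -2.266, 0.0]
contact_force: [2.0, -0.1, 1.6]
width: 0.0002
t 5.55 case [-0.04    0.0877  0.1145] F [ 2.  -0.1  1.6] w 0.0 toolyaw 0.0052 zdown [-0. -0. -1.] world [0.501 0.105 0.114]
units tool [ 0.01 -0.03  0.13] rot units [-0.    0.    0.05]
```

Left lid runs free past 0.6 rad at about 2–3 N. Continue to shut.

```bash
python3 -m creep '{"linear":[[0,-0.05,0.13],[0,-0.06,0.12],[0,-0.06,0.12],[0,-0.05,0.13],[0,-0.05,0.13]],"rotation":[[0,0,0],[0,0,0],[0,0,0],[0,0,0],[0,0,0]]}'; python3 -m creep '{"linear":[[0,-0.03,0.13],[0,-0.03,0.13],[0,-0.02,0.13],[0,-0.02,0.1]],"rotation":[[0,0,0],[0,0,0],[0,0,0],[0,0,0]]}'; python3 st.py -0.0565 0.088 0.058
```

```text
time: 6.05
ee_pos: [0.4902, 0.1047, 0.0892]
ee_rot: [-2.175, -2.266, 0.0]
contact_force: [-0.1, -0.9, 2.9]
width: -0.0001
time: 6.45
ee_pos: [0.4864, 0.1046, 0.0695]
ee_rot: [-2.175, -2.266, 0.0]
contact_force: [-0.2, 0.1, 1.4]
width: -0.0001
t 6.45 case [-0.0547  0.0876  0.0695] F [-0.2  0.1  1.4] w -0.0 toolyaw 0.0052 zdown [-0. -0. -1.] world [0.486 0.105 0.069]
units tool [ 0.01 -0.04  0.29] rot units [-0.   -0.    0.05]
```

```bash
python3 -m creep '{"linear":[[0,0,0.1],[0,0,0.07]],"rotation":[[0,0,0],[0,0,0]]}'; python3 -m creep '{"linear":[[0,0,0.05],[0,0,0.03]],"rotation":[[0,0,0],[0,0,0]]}';python3 -m creep '{"linear":[[0,0,0.04],[0,0,0]],"rotation":[[0,0,0],[0,0,0]]}'; python3 st.py -0.0565 0.088 0.058
```

```text
time: 6.65
ee_pos: [0.4864, 0.1046, 0.0628]
ee_rot: [-2.175, -2.266, 0.0]
contact_force: [-1.0, 0.4, 1.7]
width: -0.0004
time: 6.85
ee_pos: [0.4865, 0.1046, 0.0599]
ee_rot: [-2.175, -2.266, 0.0]
contact_force: [-1.2, -1.2, 1.7]
width: -0.0
time: 7.05
ee_pos: [0.4867, 0.1046, 0.0583]
ee_rot: [2.175, 2.266, 0.0]
contact_force: [0.9, 0.1, -0.2]
width: 0.0
t 7.05 case [-0.0545  0.0876  0.0583] F [ 0.9  0.1 -0.2] w 0.0 toolyaw 0.0052 zdown [ 0. -0. -1.] world [0.487 0.105 0.058]
units tool [ 0.01 -0.05  0.01] rot units [0.   0.   0.05]
```

```bash
for i in 1 ; do python3 -m creep '{"linear":[[0,0,0.03],[0,0,0]],"rotation":[[0,0,0],[0,0,0]]}'; python3 -m creep '{"linear":[[0,0,0.03],[0,0,0]],"rotation":[[0,0,0],[0,0,0]]}'; done; python3 st.py
```

```text
time: 7.25
ee_pos: [0.4868, 0.1046, 0.0579]
ee_rot: [2.175, 2.266, 0.001]
contact_force: [-1.8, 0.4, 6.1]
width: 0.0002
time: 7.45
ee_pos: [0.4868, 0.1046, 0.0578]
ee_rot: [2.175, 2.266, 0.002]
contact_force: [-6.0, -2.2, 13.5]
width: -0.0002
t 7.45 case [-0.0543  0.0877  0.0578] F [-6.  -2.2 13.5] w -0.0 toolyaw 0.0053 zdown [ 0.001  0.    -1.   ] world [0.487 0.105 0.058]
```

Left lid is shut: solid stop at z=0.058. Now on to the middle lid.

```bash
python3 -m creep '{"linear":[[0,0,-1],[0,0,-1],[0,0,-1],[0,0,-1],[0,0,-1]],"rotation":[[0,0,0],[0,0,0],[0,0,0],[0,0,0],[0,0,0]]}'; python3 -m creep '{"linear":[[0,1,0],[0,1,0],[-0.7,0.8,0],[-0.8,0,0],[-0.7,0,0]],"rotation":[[0,0,0],[0,0,0],[0,0,0],[0,0,0],[0,0,0.05]]}'; python3 st.py 0.058 0 0.16
python3 - <<'E'
from h import *
n="side";x0,y0,x1,y1=(240,100,400,220)
cv2.imwrite(f"pics/{n}3.png",cv2.resize(capture(n)[y0:y1,x0:x1,::-1],None,fx=4,fy=4,interpolation=cv2.INTER_CUBIC))
E
```

```text
time: 7.95
ee_pos: [0.4865, 0.1045, 0.2578]
ee_rot: [2.175, 2.266, 0.001]
contact_force: [1.2, 0.5, 0.7]
width: -0.0003
time: 8.45
ee_pos: [0.603, 0.0201, 0.2547]
ee_rot: [-2.18, -2.26, 0.002]
contact_force: [-0.2, -0.0, 0.3]
width: 0.0
t 8.45 case [ 0.0587 -0.001   0.2547] F [-0.2 -0.   0.3] w 0.0 toolyaw 0.0005 zdown [-0.002 -0.    -1.   ] world [0.603 0.02  0.255]
units tool [ 0.03 -0.01  2.37] rot units [-0.02  0.    0.  ]
```

View pics/side3.png

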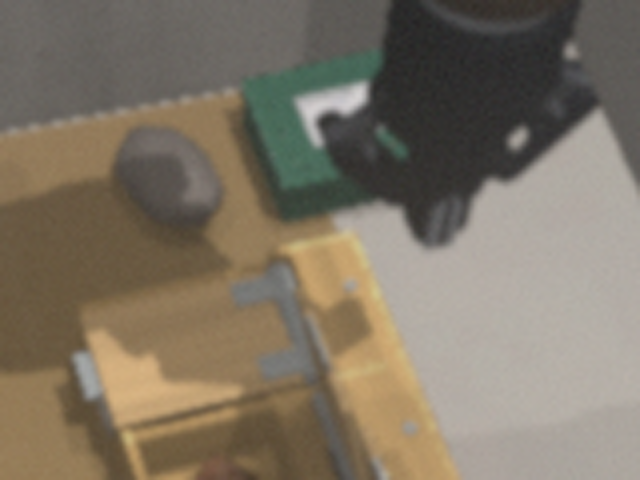

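The picture shows the left lid flat and shut, running from (90,350) to (290,280). The tool is above and behind the middle lid.

```bash
python3 -m creep '{"linear":[[0,0,0.8],[0,0,0.9],[0,0,0.65],[0,-0.3,0],[0,-0.3,0]],"rotation":[[0,0,0],[0,0,0],[0,0,0],[0,0,0],[0,0,0]]}'; python3 st.py; python3 -m creep '{"linear":[[0,-0.12,0.05],[0,-0.12,0.04],[0,-0.12,0.04],[0,-0.12,0.04]],"rotation":[[0,0,0],[0,0,0],[0,0,0],[0,0,0]]}'; python3 st.py 0.0061 0 0.152
```

```text
time: 9.0
ee_pos: [0.5773, 0.0205, 0.1606]
ee_rot: [-2.18, -2.26, 0.002]
contact_force: [-0.2, -0.4, 0.6]
width: -0.0
t 9.0 case [0.0331 0.0003 0.1606] F [-0.2 -0.4  0.6] w -0.0 toolyaw 0.0002 zdown [-0.002 -0.    -1.   ] world [0.577 0.02  0.161]
time: 9.4
ee_pos: [0.5591, 0.0197, 0.1556]
ee_rot: [2.18, 2.26, 0.001]
contact_force: [2.6, -0.3, 2.1]
width: -0.0003
t 9.4 case [0.0149 0.0002 0.1556] F [ 2.6 -0.3  2.1] w -0.0 toolyaw 0.0003 zdown [ 0.001  0.    -1.   ] world [0.559 0.02  0.156]
units tool [-0.01 -0.22  0.09] rot units [0.01 0.   0.  ]
```

Touching the middle lid at about 1.2 rad. Follow the arc.

```bash
python3 -m creep '{"linear":[[0,-0.12,0.05],[0,-0.12,0.05],[0,-0.12,0.07],[0,-0.12,0.06]],"rotation":[[0,0,0],[0,0,0],[0,0,0],[0,0,0]]}';python3 -m creep '{"linear":[[0,-0.11,0.07],[0,-0.1,0.07]],"rotation":[[0,0,0],[0,0,0]]}'; python3 st.py -0.0125 0 0.1411
```

```text
time: 9.8
ee_pos: [0.5393, 0.019, 0.1458]
ee_rot: [-2.181, -2.261, 0.0]
contact_force: [1.8, -0.3, 3.5]
width: 0.0001
time: 10.0
ee_pos: [0.5308, 0.0187, 0.1402]
ee_rot: [-2.181, -2.261, 0.0]
contact_force: [1.3, -0.7, 4.2]
width: -0.0003
t 10.0 case [-0.0134  0.0002  0.1402] F [ 1.3 -0.7  4.2] w -0.0 toolyaw 0.0002 zdown [-0. -0. -1.] world [0.531 0.019 0.14 ]
units tool [-0.    0.02 -0.02] rot units [-0.  0.  0.]
```

```bash
python3 -m creep '{"linear":[[0,-0.06,0.05],[0,-0.04,0.04]],"rotation":[[0,0,0],[0,0,0]]}';python3 -m creep '{"linear":[[0,-0.05,0.05],[0,-0.04,0.04]],"rotation":[[0,0,0],[0,0,0]]}'; python3 st.py -0.0285 0 0.1266
```

```text
time: 10.2
ee_pos: [0.527, 0.0186, 0.1367]
ee_rot: [-2.181, -2.261, 0.0]
contact_force: [1.1, 0.1, 3.7]
width: 0.0002
time: 10.4
ee_pos: [0.5238, 0.0185, 0.1334]
ee_rot: [2.181, 2.261, 0.001]
contact_force: [1.7, 0.4, 8.1]
width: -0.0001
t 10.4 case [-0.0205  0.0002  0.1334] F [1.7 0.4 8.1] w -0.0 toolyaw 0.0003 zdown [ 0.  0. -1.] world [0.524 0.018 0.133]
units tool [-0.01 -0.2   0.17] rot units [ 0. -0.  0.]
```

Force jumped from 3.7 to 8 N near 0.8 rad. I add one tiny step to confirm.

```bash
python3 -m creep '{"linear":[[0,-0.02,0.02],[0,0,0]],"rotation":[[0,0,0],[0,0,0]]}'; python3 st.py -0.0285 0 0.1266
```

```text
time: 10.6
ee_pos: [0.5234, 0.0184, 0.1332]
ee_rot: [2.18, 2.26, 0.002]
contact_force: [2.1, 0.6, 6.7]
width: -0.0001
t 10.6 case [-0.0208  0.0002  0.1332] F [2.1 0.6 6.7] w -0.0 toolyaw 0.0003 zdown [ 0.002  0.    -1.   ] world [0.523 0.018 0.133]
units tool [-0.01 -0.19  0.16] rot units [ 0.02 -0.    0.  ]
```

```bash
python3 -m creep '{"linear":[[0,-0.015,0.025],[0,0,0]],"rotation":[[0,0,0],[0,0,0]]}'; python3 st.py -0.0285 0 0.1266;  python3 -c "
from h import *
for n in('side','top'):
  a=regions_of
  cv2.imwrite(f'pics/{n}4.png',cv2.resize(capture(n)[120:280,220:400,::-1],None,fx=4,fy=3.7,interpolation=cv2.INTER_CUBIC))"
```

```text
time: 10.8
ee_pos: [0.5232, 0.0184, 0.1326]
ee_rot: [2.18, 2.26, 0.003]
contact_force: [1.9, 0.5, 9.8]
width: 0.0003
t 10.8 case [-0.0211  0.0002  0.1326] F [1.9 0.5 9.8] w 0.0 toolyaw 0.0003 zdown [ 0.003  0.    -1.   ] world [0.523 0.018 0.133]
units tool [-0.01 -0.19  0.15] rot units [ 0.03 -0.    0.  ]
```

View pics/side4.png

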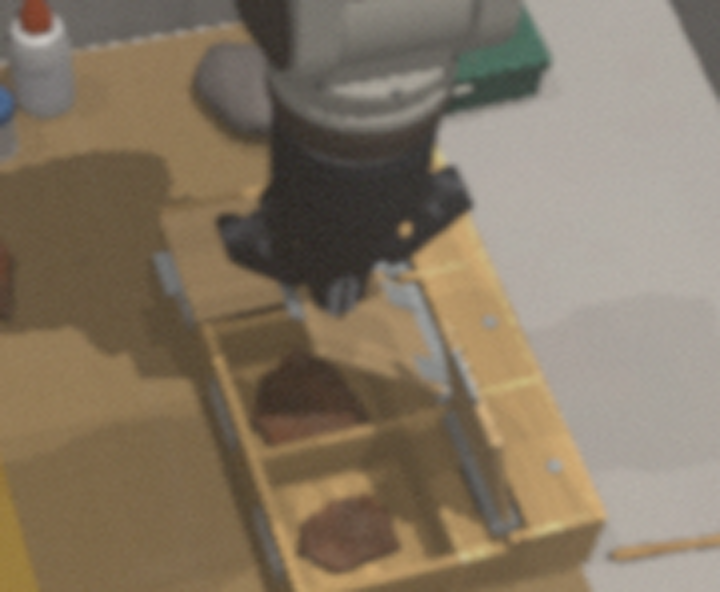

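The middle lid is held at about 0.8 rad. Force climbs to 10 N with under 1 mm of travel, so this is the jammed one. I back off now, go round the front and swing it up from underneath.

```bash
python3 -m creep '{"linear":[[0,0,-0.5],[0,0,-1],[0,0,-0.7],[0,-0.9,0],[0,-1,0]],"rotation":[[0,0,0],[0,0,0],[0,0,0],[0,0,0],[0,0,0]]}'; python3 st.py; python3 -c "
from h import *
for n in('side',):
  cv2.imwrite(f'pics/{n}5.png',cv2.resize(capture(n)[120:280,220:400,::-1],None,fx=4,fy=3.7,interpolation=cv2.INTER_CUBIC))"
```

```text
time: 11.4
ee_pos: [0.446, 0.0157, 0.219]
ee_rot: [-2.18, -2.26, 0.001]
contact_force: [-1.2, -0.3, -0.3]
width: -0.0
t 11.4 case [-9.83e-02  2.00e-04  2.19e-01] F [-1.2 -0.3 -0.3] w -0.0 toolyaw 0.0003 zdown [-0.001  0.    -1.   ] world [0.446 0.016 0.219]
```

View pics/side5.png

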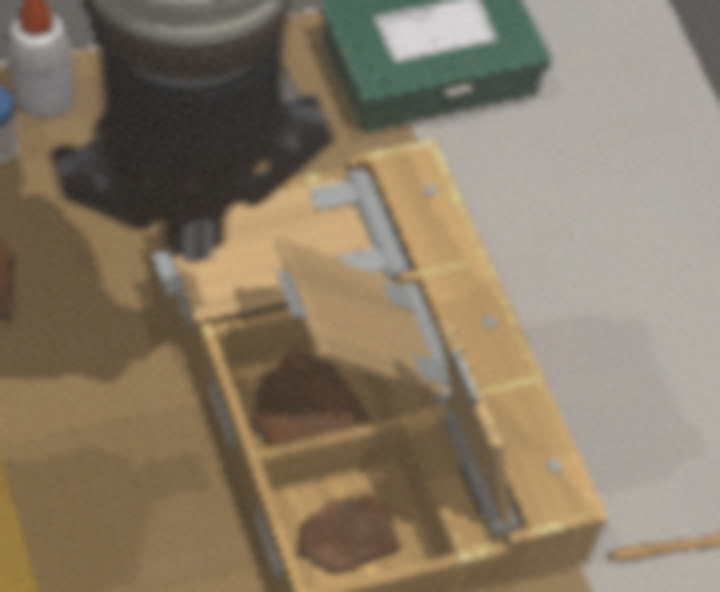

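The middle lid stands about half-open, with its free edge running from (282,243) to (318,345) and its tab at (290,290). The left lid is shut and the tool is clear in front.

```bash
python3 -m creep '{"linear":[[0,0,0.9],[0,0,0.9],[0,0,0.65],[0,0.3,0],[0,0.3,0]],"rotation":[[0,0,0],[0,0,0],[0,0,0],[0,0,0],[0,0,0]]}'; python3 st.py;python3 -m creep '{"linear":[[0,0.15,0],[0,0.15,0],[0,0.12,0]],"rotation":[[0,0,0],[0,0,0],[0,0,0]]}'; python3 st.py
python3 - <<'E'
import numpy as np
for q in np.arange(.8,1.91,.1):
    print(round(q,2), np.round([.037-.13*np.cos(q)-.002*np.sin(q)-.0145,.054+.13*np.sin(q)],4))
E
```

```text
time: 11.95
ee_pos: [0.471, 0.0166, 0.1218]
ee_rot: [-2.181, -2.261, 0.0]
contact_force: [0.4, 0.6, 1.1]
width: 0.0005
t 11.95 case [-0.0733  0.0002  0.1218] F [0.4 0.6 1.1] w 0.001 toolyaw 0.0003 zdown [-0.  0. -1.] world [0.471 0.017 0.122]
time: 12.25
ee_pos: [0.4866, 0.0171, 0.1232]
ee_rot: [-2.18, -2.26, 0.002]
contact_force: [-14.2, -0.1, 13.3]
width: -0.0003
t 12.25 case [-0.0577  0.0002  0.1232] F [-14.2  -0.1  13.3] w -0.0 toolyaw 0.0002 zdown [-0.002 -0.    -1.   ] world [0.487 0.017 0.123]
0.8 [-0.0695  0.1473]
0.9 [-0.0599  0.1558]
1.0 [-0.0494  0.1634]
1.1 [-0.0382  0.1699]
1.2 [-0.0265  0.1752]
1.3 [-0.0142  0.1793]
1.4 [-0.0016  0.1821]
1.5 [0.0113 0.1837]
1.6 [0.0243 0.1839]
1.7 [0.0373 0.1829]
1.8 [0.0501 0.1806]
1.9 [0.0626 0.177 ]
```

Force is 19 N: the tab is sliding up the finger with friction. I will follow the tab's arc instead, rising with it.

```bash
python3 -m creep '{"linear":[[0,0,-0.1],[0,0.05,-0.1]],"rotation":[[0,0,0],[0,0,0]]}'; python3 st.py
```

```text
time: 12.45
ee_pos: [0.4893, 0.0172, 0.1301]
ee_rot: [-2.181, -2.261, 0.0]
contact_force: [-2.5, 0.6, -2.1]
width: -0.0001
t 12.45 case [-0.0549  0.0002  0.1301] F [-2.5  0.6 -2.1] w -0.0 toolyaw 0.0002 zdown [-0. -0. -1.] world [0.489 0.017 0.13 ]
```

```bash
python3 -m creep '{"linear":[[0,0.13,-0.11],[0,0.13,-0.1],[0,0.14,-0.09],[0,0.14,-0.09]],"rotation":[[0,0,0],[0,0,0],[0,0,0],[0,0,0]]}'; python3 st.py;  python3 -m creep '{"linear":[[0,0.14,-0.08],[0,0.15,-0.07],[0,0.15,-0.06],[0,0.15,-0.06]],"rotation":[[0,0,0],[0,0,0],[0,0,0],[0,0,0]]}'; python3 st.py
```

```text
time: 12.85
ee_pos: [0.5113, 0.018, 0.1453]
ee_rot: [-2.181, -2.261, 0.0]
contact_force: [-3.1, -0.6, -1.3]
width: -0.0
t 12.85 case [-0.0329  0.0002  0.1453] F [-3.1 -0.6 -1.3] w -0.0 toolyaw 0.0003 zdown [-0.  0. -1.] world [0.511 0.018 0.145]
time: 13.25
ee_pos: [0.5348, 0.0188, 0.156]
ee_rot: [-2.181, -2.261, 0.0]
contact_force: [-2.2, 0.1, -2.3]
width: 0.0002
t 13.25 case [-0.0094  0.0002  0.156 ] F [-2.2  0.1 -2.3] w 0.0 toolyaw 0.0002 zdown [-0.  0. -1.] world [0.535 0.019 0.156]
```

```bash
python3 -m creep '{"linear":[[0,0.16,-0.04],[0,0.16,-0.03],[0,0.16,-0.02],[0,0.16,0]],"rotation":[[0,0,0],[0,0,0],[0,0,0],[0,0,0]]}'; python3 st.py;  python3 -m creep '{"linear":[[0,0.16,0],[0,0.16,0.01],[0,0.15,0.02],[0,0.1,0.02]],"rotation":[[0,0,0],[0,0,0],[0,0,0],[0,0,0]]}'; python3 st.py
```

```text
time: 13.65
ee_pos: [0.5606, 0.0199, 0.1599]
ee_rot: [2.181, 2.261, 0.001]
contact_force: [-3.4, 1.0, 3.2]
width: -0.0003
t 13.65 case [0.0164 0.0003 0.1599] F [-3.4  1.   3.2] w -0.0 toolyaw 0.0004 zdown [ 0.001  0.    -1.   ] world [0.561 0.02  0.16 ]
time: 14.05
ee_pos: [0.5833, 0.0205, 0.1575]
ee_rot: [2.181, 2.261, 0.0]
contact_force: [-3.0, -0.2, 2.1]
width: -0.0001
t 14.05 case [3.910e-02 1.000e-04 1.575e-01] F [-3.  -0.2  2.1] w -0.0 toolyaw 0.0002 zdown [ 0. -0. -1.] world [0.583 0.02  0.157]
```

```bash
python3 -m creep '{"linear":[[0,0.12,0.03],[0,0.1,0.03]],"rotation":[[0,0,0],[0,0,0]]}'; python3 -m creep '{"linear":[[0,0.08,0.02],[0,0.06,0.02]],"rotation":[[0,0,0],[0,0,0]]}'; python3 st.py
```

```text
time: 14.25
ee_pos: [0.5919, 0.0208, 0.155]
ee_rot: [2.181, 2.261, 0.0]
contact_force: [-2.8, -1.0, 3.1]
width: -0.0002
time: 14.45
ee_pos: [0.5974, 0.0211, 0.1534]
ee_rot: [2.181, 2.261, 0.0]
contact_force: [-2.2, -1.0, 2.8]
width: 0.0001
t 14.45 case [0.0532 0.0002 0.1534] F [-2.2 -1.   2.8] w 0.0 toolyaw 0.0003 zdown [ 0. -0. -1.] world [0.597 0.021 0.153]
```

```bash
python3 -m creep '{"linear":[[0,0.05,0],[0,0.02,0]],"rotation":[[0,0,0],[0,0,0]]}'; python3 -m creep '{"linear":[[0,0.04,0],[0,0,0]],"rotation":[[0,0,0],[0,0,0]]}'; python3 st.py
```

```text
time: 14.65
ee_pos: [0.5997, 0.0212, 0.153]
ee_rot: [-2.181, -2.261, 0.001]
contact_force: [-3.5, 0.9, -1.0]
width: -0.0006
time: 14.85
ee_pos: [0.6013, 0.0212, 0.153]
ee_rot: [-2.181, -2.261, 0.001]
contact_force: [-3.3, 0.7, -1.5]
width: -0.0
t 14.85 case [0.0572 0.0002 0.153 ] F [-3.3  0.7 -1.5] w -0.0 toolyaw 0.0003 zdown [-0.001 -0.    -1.   ] world [0.601 0.021 0.153]
```

```bash
python3 -m creep '{"linear":[[0,0.04,0],[0,0,0]],"rotation":[[0,0,0],[0,0,0]]}'; python3 -m creep '{"linear":[[0,0.04,0],[0,0,0]],"rotation":[[0,0,0],[0,0,0]]}'; python3 st.py; python3 -c "
from h import *
for n in('side',):
  cv2.imwrite(f'pics/{n}6.png',cv2.resize(capture(n)[120:280,220:400,::-1],None,fx=4,fy=3.7,interpolation=cv2.INTER_CUBIC))"
```

```text
time: 15.05
ee_pos: [0.6031, 0.0213, 0.1534]
ee_rot: [-2.181, -2.261, 0.0]
contact_force: [-1.6, -0.0, -0.2]
width: 0.0001
time: 15.25
ee_pos: [0.6044, 0.0214, 0.1535]
ee_rot: [-2.181, -2.261, 0.001]
contact_force: [-5.5, -0.3, -0.6]
width: -0.0
t 15.25 case [0.0602 0.0002 0.1535] F [-5.5 -0.3 -0.6] w -0.0 toolyaw 0.0002 zdown [-0.001 -0.    -1.   ] world [0.604 0.021 0.153]
```

View pics/side6.png

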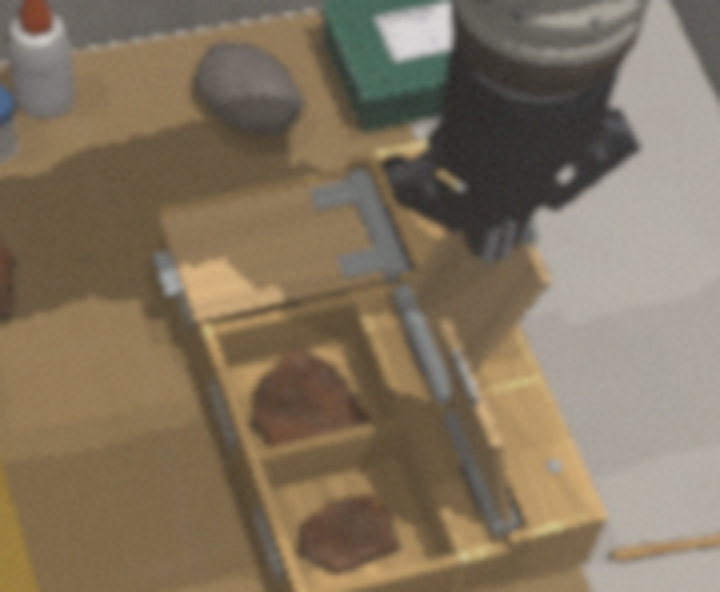

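The middle lid now leans back, seen between (410,290) and (545,280). I push a little further until it meets the stop.

```bash
python3 -m creep '{"linear":[[0,0.04,0],[0,0,0]],"rotation":[[0,0,0],[0,0,0]]}'; python3 -m creep '{"linear":[[0,0.04,0],[0,0,0]],"rotation":[[0,0,0],[0,0,0]]}'; python3 st.py
```

```text
time: 15.5
ee_pos: [0.6047, 0.0214, 0.1534]
ee_rot: [-2.179, -2.259, 0.004]
contact_force: [-12.1, -0.3, 1.9]
width: -0.0001
time: 15.7
ee_pos: [0.605, 0.0214, 0.1533]
ee_rot: [-2.178, -2.258, 0.007]
contact_force: [-20.0, -2.0, 5.3]
width: 0.0003
t 15.7 case [0.0608 0.0002 0.1533] F [-20.   -2.    5.3] w 0.0 toolyaw 0.0003 zdown [-0.006 -0.    -1.   ] world [0.605 0.021 0.153]
```

The middle lid is against its stop: 20 N with no travel. I back off and go behind the right lid.

```bash
python3 -m creep '{"linear":[[0,-0.3,0],[0,-0.3,0],[0,0,-0.8],[0,0,-0.9],[0,0,-0.8]],"rotation":[[0,0,0],[0,0,0],[0,0,0],[0,0,0],[0,0,0]]}'; python3 -m creep '{"linear":[[-0.7,0.35,0],[-0.8,0.35,0],[-0.7,0,0],[0,0,0]],"rotation":[[0,0,0],[0,0,0],[0,0,0],[0,0,0]]}'; python3 st.py 0.065 -0.088 0.16; python3 -c "
from h import *
for n in('side','top'):
  cv2.imwrite(f'pics/{n}7.png',cv2.resize(capture(n)[120:280,220:400,::-1],None,fx=4,fy=3.7,interpolation=cv2.INTER_CUBIC))"
```

```text
time: 16.2
ee_pos: [0.5844, 0.0206, 0.2557]
ee_rot: [2.18, 2.26, 0.003]
contact_force: [0.7, 0.2, 0.6]
width: -0.0
time: 16.6
ee_pos: [0.6159, -0.0693, 0.2534]
ee_rot: [2.183, 2.257, 0.0]
contact_force: [-0.2, 0.8, -0.1]
width: -0.0002
t 16.6 case [ 0.0685 -0.0908  0.2534] F [-0.2  0.8 -0.1] w -0.0 toolyaw -0.0027 zdown [ 0.001 -0.001 -1.   ] world [ 0.616 -0.069  0.253]
units tool [ 0.07 -0.09  2.33] rot units [ 0.01  0.01 -0.03]
```

View pics/side7.png

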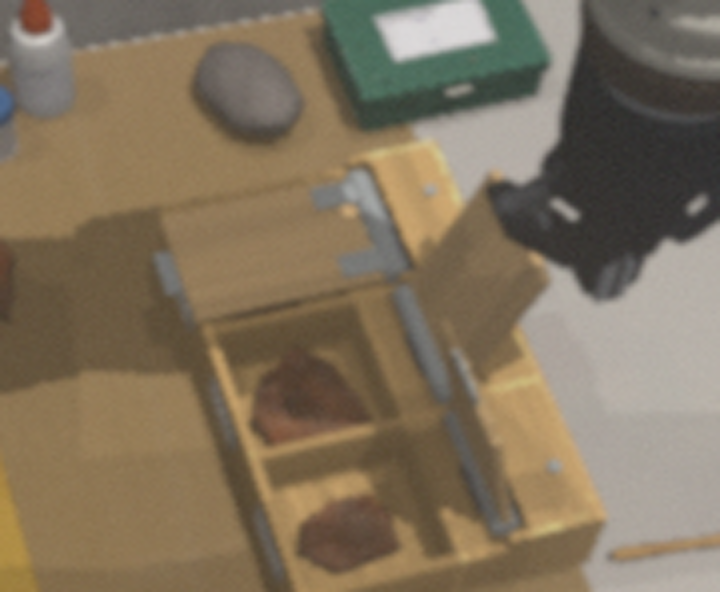

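The picture shows the middle lid fully back at (480,270), the left lid shut, and the tool behind the right lid.

```bash
python3 -m creep '{"linear":[[0.07,-0.09,0.8],[0,0,0.9],[0,0,0.6],[0,-0.3,0],[0,-0.3,0]],"rotation":[[0,0,0],[0,0,0],[0,0,0],[0,0,0],[0,0,0]]}'; python3 st.py; python3 -m creep '{"linear":[[0,-0.14,0.03],[0,-0.12,0.04],[0,-0.12,0.04],[0,-0.12,0.04]],"rotation":[[0,0,0],[0,0,0],[0,0,0],[0,0,0]]}'; python3 st.py 0.0061 -0.088 0.152
```

```text
time: 17.2
ee_pos: [0.5868, -0.0632, 0.1605]
ee_rot: [-2.179, -2.262, 0.001]
contact_force: [-0.3, 0.1, 1.1]
width: 0.0002
t 17.2 case [ 0.0396 -0.0836  0.1605] F [-0.3  0.1  1.1] w 0.0 toolyaw 0.0017 zdown [-0.001  0.    -1.   ] world [ 0.587 -0.063  0.161]
time: 17.6
ee_pos: [0.5676, -0.065, 0.1558]
ee_rot: [2.18, 2.261, 0.001]
contact_force: [1.9, 0.3, 2.9]
width: -0.0
t 17.6 case [ 0.0203 -0.0848  0.1558] F [1.9 0.3 2.9] w -0.0 toolyaw 0.0006 zdown [ 0.001 -0.    -1.   ] world [ 0.568 -0.065  0.156]
units tool [-0.08 -0.36  0.1 ] rot units [0.01 0.   0.01]
```

```bash
python3 -m creep '{"linear":[[-0.02,-0.13,0.05],[-0.02,-0.12,0.05],[-0.02,-0.12,0.05],[-0.02,-0.12,0.06],[0,-0.12,0.06]],"rotation":[[0,0,0],[0,0,0],[0,0,0],[0,0,0],[0,0,0]]}'; python3 -m creep '{"linear":[[0,-0.11,0.07],[0,-0.1,0.07]],"rotation":[[0,0,0],[0,0,0]]}'; python3 st.py -0.0125 -0.088 0.1411
```

```text
time: 18.1
ee_pos: [0.5427, -0.0694, 0.1443]
ee_rot: [-2.181, -2.261, 0.0]
contact_force: [2.3, 2.2, 0.4]
width: -0.0002
time: 18.3
ee_pos: [0.5343, -0.0698, 0.1389]
ee_rot: [2.181, 2.261, -0.0]
contact_force: [0.6, -0.3, 2.3]
width: 0.0004
t 18.3 case [-0.0131 -0.0883  0.1389] F [ 0.6 -0.3  2.3] w 0.0 toolyaw 0.0001 zdown [-0. -0. -1.] world [ 0.534 -0.07   0.139]
units tool [ 0.01  0.02 -0.06] rot units [-0.  0.  0.]
```

```bash
python3 -m creep '{"linear":[[0,-0.06,0.05],[0,-0.05,0.05]],"rotation":[[0,0,0],[0,0,0]]}';python3 -m creep '{"linear":[[0,-0.05,0.05],[0,-0.05,0.05]],"rotation":[[0,0,0],[0,0,0]]}'; python3 st.py -0.0285 -0.088 0.1266
```

```text
time: 18.5
ee_pos: [0.53, -0.0699, 0.1351]
ee_rot: [2.181, 2.261, -0.0]
contact_force: [0.6, -0.0, 3.3]
width: -0.0
time: 18.7
ee_pos: [0.5262, -0.07, 0.131]
ee_rot: [2.181, 2.261, -0.0]
contact_force: [0.7, -0.2, 3.2]
width: 0.0002
t 18.7 case [-0.0212 -0.0883  0.131 ] F [ 0.7 -0.2  3.2] w 0.0 toolyaw 0.0002 zdown [ 0. -0. -1.] world [ 0.526 -0.07   0.131]
units tool [ 0.01 -0.18  0.11] rot units [0. 0. 0.]
```

```bash
python3 -m creep '{"linear":[[0,-0.07,0.07],[0,-0.06,0.06]],"rotation":[[0,0,0],[0,0,0]]}';python3 -m creep '{"linear":[[0,-0.07,0.07],[0,-0.06,0.06]],"rotation":[[0,0,0],[0,0,0]]}'; python3 st.py -0.0354 -0.088 0.1183; python3 -m creep '{"linear":[[0,-0.07,0.09],[0,-0.05,0.08]],"rotation":[[0,0,0],[0,0,0]]}'; python3 st.py -0.0414 -0.088 0.1093
```

```text
time: 18.9
ee_pos: [0.5208, -0.0702, 0.1256]
ee_rot: [-2.181, -2.261, 0.0]
contact_force: [0.6, -0.3, 3.2]
width: -0.0
time: 19.1
ee_pos: [0.5157, -0.0704, 0.1204]
ee_rot: [2.181, 2.261, -0.0]
contact_force: [2.0, -1.4, 1.5]
width: -0.0
t 19.1 case [-0.0317 -0.0883  0.1204] F [ 2.  -1.4  1.5] w -0.0 toolyaw 0.0002 zdown [-0. -0. -1.] world [ 0.516 -0.07   0.12 ]
units tool [ 0.01 -0.09  0.05] rot units [-0.  0.  0.]
time: 19.3
ee_pos: [0.5107, -0.0705, 0.1135]
ee_rot: [-2.181, -2.261, 0.0]
contact_force: [0.4, -0.5, 3.0]
width: 0.0001
t 19.3 case [-0.0367 -0.0882  0.1135] F [ 0.4 -0.5  3. ] w 0.0 toolyaw 0.0002 zdown [-0. -0. -1.] world [ 0.511 -0.071  0.114]
units tool [ 0.01 -0.12  0.11] rot units [-0.  0.  0.]
```

The right lid runs free past 0.8 too. Close it.

```bash
python3 -m creep '{"linear":[[0,-0.1,0.12],[0,-0.08,0.12],[0,-0.06,0.12],[0,-0.06,0.13],[0,-0.05,0.13]],"rotation":[[0,0,0],[0,0,0],[0,0,0],[0,0,0],[0,0,0]]}'; python3 -m creep '{"linear":[[0,-0.03,0.13],[0,-0.03,0.13],[0,-0.02,0.13],[0,-0.02,0.1]],"rotation":[[0,0,0],[0,0,0],[0,0,0],[0,0,0]]}'; python3 st.py -0.0565 -0.088 0.058; python3 -m creep '{"linear":[[0,0,0.08],[0,0,0.06]],"rotation":[[0,0,0],[0,0,0]]}'; python3 st.py -0.0565 -0.088 0.058
```

```text
time: 19.8
ee_pos: [0.4969, -0.071, 0.0886]
ee_rot: [-2.181, -2.261, 0.0]
contact_force: [2.7, -1.0, 2.9]
width: -0.0001
time: 20.2
ee_pos: [0.4927, -0.0711, 0.0688]
ee_rot: [-2.181, -2.261, 0.001]
contact_force: [-2.0, -0.4, 2.4]
width: 0.0002
t 20.2 case [-0.0547 -0.0882  0.0688] F [-2.  -0.4  2.4] w 0.0 toolyaw 0.0002 zdown [-0.001  0.    -1.   ] world [ 0.493 -0.071  0.069]
units tool [ 0.   -0.04  0.27] rot units [-0.01 -0.    0.  ]
time: 20.4
ee_pos: [0.4929, -0.071, 0.0635]
ee_rot: [-2.181, -2.261, 0.0]
contact_force: [-1.6, -0.1, 2.6]
width: 0.0001
t 20.4 case [-0.0545 -0.0881  0.0635] F [-1.6 -0.1  2.6] w 0.0 toolyaw 0.0003 zdown [-0.  0. -1.] world [ 0.493 -0.071  0.063]
units tool [ 0.   -0.05  0.14] rot units [-0. -0.  0.]
```

```bash
python3 -m creep '{"linear":[[0,0,0.08],[0,0,0.05]],"rotation":[[0,0,0],[0,0,0]]}'; python3 -m creep '{"linear":[[0,0,0.03],[0,0,0]],"rotation":[[0,0,0],[0,0,0]]}'; python3 -m creep '{"linear":[[0,0,0.03],[0,0,0]],"rotation":[[0,0,0],[0,0,0]]}'
```

```text
time: 20.6
ee_pos: [0.4931, -0.0711, 0.0584]
ee_rot: [-2.181, -2.261, 0.0]
contact_force: [-2.1, -0.2, 2.6]
width: 0.0003
time: 20.8
ee_pos: [0.4931, -0.0711, 0.0579]
ee_rot: [2.181, 2.261, 0.0]
contact_force: [-3.8, 0.8, 7.0]
width: -0.0001
time: 21.0
ee_pos: [0.4932, -0.0711, 0.0577]
ee_rot: [2.181, 2.261, 0.001]
contact_force: [-7.9, 1.5, 15.6]
width: 0.0
```

Right lid is shut: hard stop at z=0.058. Lift clear, back away and check.

```bash
python3 -m creep '{"linear":[[0,0,-0.5],[0,0,-1],[0,0,-1],[0,0,-1],[0,0,-1]],"rotation":[[0,0,0],[0,0,0],[0,0,0],[0,0,0],[0,0,0]]}'; python3 -m creep '{"linear":[[-0.5,-1,0],[-0.5,-1,0],[-0.5,-1,0],[0,-0.5,0],[0,0,0]],"rotation":[[0,0,0],[0,0,0],[0,0,0],[0,0,0],[0,0,0]]}'
python3 - <<'E'
from h import *
for n in('side','top'):
    x0,y0,x1,y1=(200,120,400,280)
    im=cv2.resize(capture(n)[y0:y1,x0:x1,::-1],None,fx=3.7,fy=3.7,interpolation=cv2.INTER_CUBIC)
    pose=np.load("pose.npy")
    for y,q in((.088,0),(0,1.9),(0,1.75),(-.088,0)):
        for u in proj(n,c2w(pose,lid(y,q,[(-.12,-.039,.0),(-.12,.039,.0)]))):cv2.circle(im,tuple(int(t) for t in (u-[x0,y0])*3.7),4,(0,0,255) if q!=1.75 else (255,0,0),1)
    cv2.imwrite(f'pics/{n}8.png',im)
    for q in("pebble","loose_sherd"): print(n,q,[(np.round(r["xy"],1),np.round(onplane(n,r["xy"],0),3)) for r in landmark_of(q,n)[:1]])
E
```

```text
time: 21.5
ee_pos: [0.4932, -0.0711, 0.2378]
ee_rot: [2.181, 2.261, 0.001]
contact_force: [0.9, -0.5, 0.7]
width: 0.0
time: 22.0
ee_pos: [0.3539, -0.1366, 0.237]
ee_rot: [2.182, 2.258, 0.001]
contact_force: [0.8, -0.0, 0.5]
width: 0.0003
side pebble [(array([281.9, 149.3]), array([0.538, 0.253, 0.   ]))]
side loose_sherd []
top pebble [(array([190.8, 198. ]), array([0.541, 0.255, 0.   ]))]
top loose_sherd [(array([225.9, 284. ]), array([0.354, 0.172, 0.   ]))]
```

View pics/side8.png

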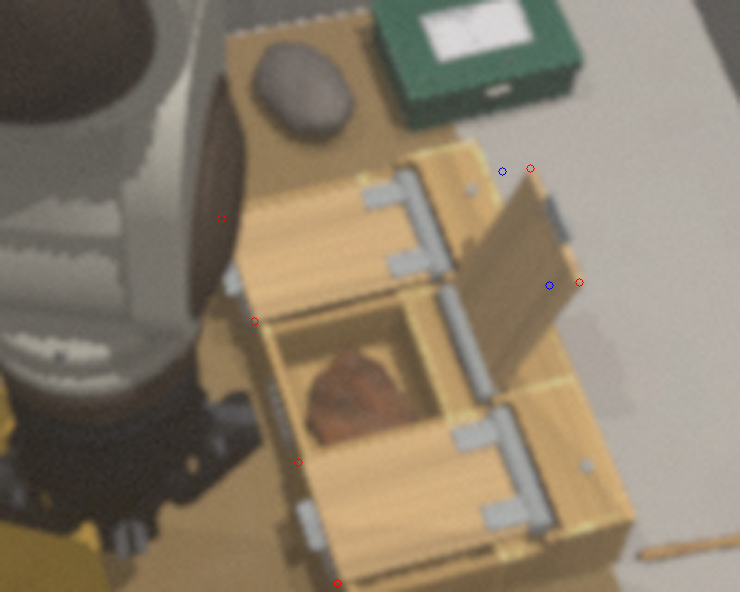

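View pics/top8.png

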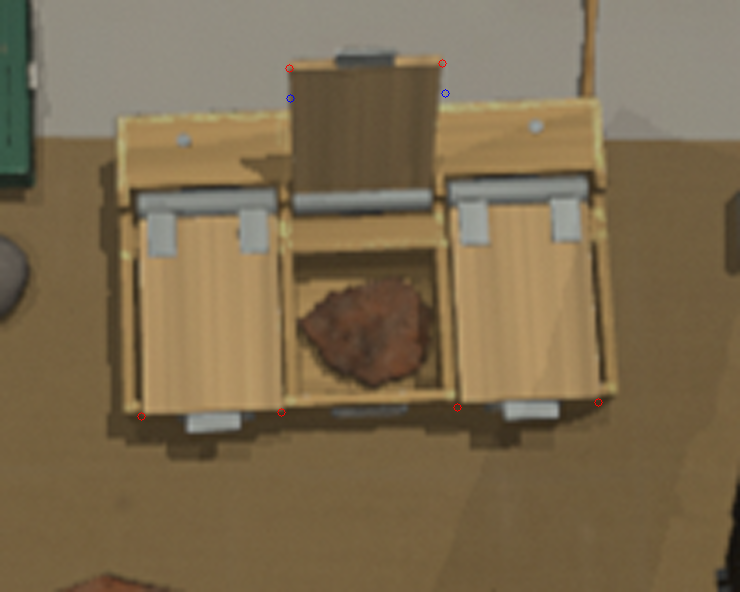

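Both views agree. The left and right lids lie flat with their free edges on the projected q=0 marks. The middle lid's free edge sits on the 1.9 rad marks in the side view at (530,168) and (580,282). The pebble and sherd are where they started, and the robot is clear.

```bash
python3 -c "
from cell import *
hand_in()"
```

```text
the job is handed in; nothing more can be done
```

The middle lid is the one that binds. I left it fully back at its stop, left the left and right lids shut, and handed the job in at about 22 s. Hand-in reports no verdict.

- **Left lid:** it ran freely at about 2–3 N and met its closed stop at z = 0.058 m, pressed with about 15 N once down.
- **Middle lid:** it stopped hard at about 0.8 rad. I pressed it with only about 10 N there, then swung it back until it met the end stop, at 20 N. The swing up peaked at about 19 N for a moment, because friction caught the tab on the finger. That is below the 40 N limit.
- **Right lid:** it ran freely at about 3 N and met its closed stop at z = 0.058 m, pressed with about 18 N once down.

**Last checks:** both cameras show the outer lids flat and the middle lid at about 1.9 rad. The robot is clear of everything. The pebble is within its starting spread of readings, under 10 mm. The top camera puts the sherd within about 4 mm of its start; the arm blocked the side camera's view, so that one was not cross-checked.

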